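Make up the paste kit and the dyeing kit for a stencil class

ROBOT

A 7-joint arm with a two-finger parallel gripper is mounted at the origin on the work surface. World frame = base frame: x ahead of the robot, y to its left, z up, the work surface at z = 0. Lengths are in m, angles in rad, forces in N, time in s.
With the tool pointing down it reaches from about 0.4 to 0.875 m from the base axis. Payload 19.3 kg.
Tool frame: the origin (TCP) lies midway between the tips of the shut fingers; the grasp point (between the pads) lies 19 mm behind it; z points along the fingers, y is the line along which they close (so a half turn about z gives the same grasp; the last joint's range is limited). The gripper opens to 85 mm and grips with 20 to 120 N. Pads are 22 mm wide; open, the fingers measure 114 mm over their backs; the gripper's body (76 mm by 85 mm) begins 54 mm behind the grasp point. The pads swing forward as they close: fully open they stand 13 mm farther back than shut.
Start: joints at [-1.361, 0.521, -0.036, 1.599, 0.021, 1.021, -0.113], TCP at [0.173, 0.601, 0.231] pointing down, gripper open.
Joint ranges: [-2.91, 2.91], [-0.3, 2.13], [-1.5, 1.42], [0.17, 2.43], [-1.26, 4.41], [0.16, 1.93], [-2.52, 2.52]. Speed limits (rad/s): [1.89, 1.89, 2.39, 2.39, 3.01, 3.01, 3.01].

INTERFACE

Orientations are given as [roll, pitch, yaw] about the fixed x, y, z axes, in that order (R = Rz(yaw) Ry(pitch) Rx(roll)).
In Python, from workcell import * gives the robot as it stands.
- The arm moves only by the shell command python3 -m creep 'ROWS' [FORCE]. ROWS is JSON, a list that holds one entry, the list of rows, each a list of 7 numbers: the closure, from -1 (fully open) to 1 (shut), then the shift along the tool's x, y, z in m, then the turn, a rotation vector about the tool's x, y, z in degrees. A call has 1 to 10 rows; each row shifts and turns the commanded pose from where the row before left it, along the tool's axes as they then stand; what a row does not reach is not made up. A row lasts 1/10 s, in which the tool goes at most 50 mm and 8.59 degrees, less where a joint would pass 70% of its speed; a pose out of reach is approached as far as the arm can. A call is refused whole if a number of a shift passes 0.05 or a number of a turn 8.59, either way. A call with a gripper value outside its range is refused whole. The fingers move at their own pace and stop on an object; FORCE is the grip in N (left out, the last holds). Time passes only in rows, so rows that do not move let the fingers close. It gives the time, the measured TCP pose, the force, the opening and the grip force at its end, in the units of the state.
- observe(): the state, without advancing time (a new reading comes with each control period).
- grab_frame(name): name is "scene" or "side" or "wrist"; returns a dict with "image" (400x640x3 uint8, red, green, blue), "range_z" (400x640 float32, m along the optical axis (not along the pixel's ray), 0 where there is no reading), "fx", "fy", "cx", "cy" (pixels), "k1" (the pictures are not rectified: a ray, as slopes to the right and down, at radius r is drawn at 1 + k1 r^2 times it, then the intrinsics apply), "R" (3x3) and "t" (3): a world point X has camera coordinates R X + t; the wrist camera has in their place "T_tool_cam" (4x4, takes a point from camera to tool coordinates, whose origin is the TCP and whose axes are the flange's). Camera axes: x right, y down, z forward; pixel columns grow to the right and rows downward; lengths in m; the calibration is good to about 2 mm. A picture is of the moment at which its call begins: read the wrist's pose just before it.
- job_done(): hands the job in; it is judged then, once.
Trained networks look in a picture, given as the dict that the camera call returned (one of the last four; its "shot" number tells which), for a name from the list of things; names that differ only in an ending like _2 or _b are one class to them, and where a whole thing is asked for, a point or a joint stands for the part that bears it (a point fixed in the world has none). Each returns a list of dicts, best first, with "confidence" (0 to 1); they miss things now and then, are a little off and sometimes report something else, mostly with a low value. They report only what shows in the picture. A call takes as long as a camera call. They do not tell look-alikes from the thing itself.
- find_in(picture, thing): "extent" ([centre column, centre row, width, height] in pixels, round what is visible of it).
- outline_of(picture, thing): "region" (400x640 bool, what is visible of it) and "extent" ([centre column, centre row, width, height] in pixels, round what is visible of it).
- tip_of(picture, thing): "position" ([column, row] in pixels: a listed point, or the origin of a listed thing).
The state is a dict: "clock": time; "qpos": joint angles; "qd": joint speeds; "joint_efforts": joint torques, N m; "position": TCP position; "tool_rot": TCP orientation; "force": force on the tool from outside, world axes, zero at the start; "moment": the same for the moment, N m; "grip_width": finger opening in m; "finger_force": force on a finger pad.
Only numpy, scipy, OpenCV 4.12 (cv2) and the standard library are available. Lean on these libraries where they do the work, as an engineer would, in place of code of your own. Each camera call takes 0.05 s, during which the arm holds its last target. There are 200 camera calls.

TASK

Make up two kits for the stencil-dyeing class from the things on the table: in the narrow two-compartment tray the paste kit, with the spatula lying in the long compartment and the squat paste tub standing in the square one; in the broad three-compartment tray the dyeing kit, with the brush lying in the long compartment, the tall jar standing in the larger of the two short compartments and the small jar in the smaller one. Everything sits flat on the floor of its compartment; never tip the tub or the jars over, and leave the cup and the brass weight where they are.

Things in the scene. Friction and masses are not known exactly. Their poses are not given: they have to be found in the camera images.
- tub_center (a point): Paste tub: squat round closed plastic tub, white with a grey lid, 50 mm high; lid 60 mm in diameter (its top 14 mm), body 55 to 58 mm. 160 g. Stands upright in the row at the far side of the green mat. The point is its centre, 25 mm above its underside; z up.
- tall_jar_center (a point): Tall jar: white round jar with a black screw cap, 48 mm in diameter, 68 mm high (cap 44 mm in diameter, the top 14 mm). 160 g. Stands upright in the row at the far side of the mat. The point is its centre, 34 mm above its underside; z up.
- small_jar_center (a point): Small jar: same make as the tall one, 36 mm in diameter, 46 mm high (cap 32 mm in diameter, the top 14 mm). 70 g. Stands upright in the row at the far side of the mat. The point is its centre, 23 mm above its underside; z up.
- brush_center (a point): Flat dye brush lying flat, 130 mm long along its x axis. Wooden handle 22 mm wide and 16 mm thick from x = -65 to +20 mm, head 44 mm wide with brown bristles from x = +20 to +65 mm. 45 g. The point is the middle of its length, on the handle, 8 mm above its underside; grip the handle there across y (z up). Either end may point either way in the tray.
- spatula_center (a point): Cranked paste spatula lying flat, 130 mm long along its x axis. Wooden handle 22 mm wide and 18 mm thick from x = -65 to +15 mm, thin steel blade (3 mm, low down) 46 mm wide to x = +65 mm. 70 g. The point is the middle of its length, at the blade end of the handle, 9 mm above its underside; the handle can be gripped across y here or up to 30 mm further towards -x (z up). Either end may point either way in the tray.
- narrow_tray: Narrow plywood kit tray, 255 mm (x) by 94 mm (y), empty, fixed to the table. Origin: centre of its underside. Floor 5 mm thick; walls 5 mm thick, their top 18 mm above the underside. Two compartments: the long one, 156 mm (x) by 84 mm (y), centred at x = -44.5, y = 0 mm (spatula, lengthwise); the square one, 84 by 84 mm, centred at x = +80.5, y = 0 mm (paste tub).
- broad_tray: Broad plywood kit tray, 166 mm (x) by 167 mm (y), empty, fixed to the table. Origin: centre of its underside. Floor 5 mm thick; walls 5 mm thick, their top 18 mm above the underside. Three compartments: the long one, 156 mm (x) by 76 mm (y), centred at x = 0, y = -40.5 mm (brush, lengthwise); the larger short one, 89 mm (x) by 76 mm (y), centred at x = -33.5, y = +40.5 mm (tall jar); the smaller short one, 62 mm (x) by 76 mm (y), centred at x = +47, y = +40.5 mm (small jar).
- cup: Bystander: open white ceramic cup, 54 mm across the rim, 62 mm high, loose, standing in the row with the tub and jars. Origin: centre of its underside. Not to be moved.
- weight: Bystander: brass stencil weight, a bar 110 mm long (x), 20 mm wide, 16 mm high with a knob on top to 31 mm, loose, lying beside the brush and the spatula. Origin: centre of its underside. Not to be moved.
Not all that is in view belongs to the job. What is shaped like the part that bears spatula_center but pink is not meant.

How it is judged:
By the outcome, as a careful person would: the job done as asked, in the order asked, and still so for the second after the job is handed in, with the robot touching nothing.
It also fails if it takes over 128 s, if anything falls off the work surface, if the arm or the gripper's body presses on something with over 40 N, if the wrist force passes 120 N, or if a joint passes its speed limit or range.

## Working session

There is one attempt and no reset: what is moved stays moved. The work goes in short steps, Python scripts to look and compute and a shell command to move; the robot and the scene stay as the last step left them, time stands still between calls to the robot, and variables do not carry over. Pictures are saved under pics/ and viewed, at most 14 in all, crops included, and the job is handed in when it is done.

```bash
ls; mkdir -p pics
cat > h.py <<'E'
from workcell import *
import numpy as np, cv2
from scipy.spatial.transform import Rotation as Ro
def pose():
    s=observe(); return np.array(s['position']), s['tool_rot']
def cam(name):
    s=observe(); f=grab_frame(name)
    if name=='wrist':
        r=np.array(s['tool_rot']); Rw=r if r.shape==(3,3) else Ro.from_euler('xyz',r).as_matrix()
        T=np.array(f['T_tool_cam']); f['Rc']=Rw@T[:3,:3]; f['tc']=Rw@T[:3,3]+np.array(s['position'])
    else:
        f['Rc']=np.array(f['R']).T; f['tc']=-f['Rc']@np.array(f['t'])
    return f
def ray(f,uv):
    K=np.array([[f['fx'],0,f['cx']],[0,f['fy'],f['cy']],[0,0,1.]])
    p=cv2.undistortPoints(np.array(uv,float).reshape(-1,1,2),K,np.array([f['k1'],0,0,0.]))[:,0]
    return np.c_[p,np.ones(len(p))]
def atz(f,uv,z):
    d=ray(f,uv)@f['Rc'].T; return f['tc']+d*((z-f['tc'][2])/d[:,2])[:,None]
def cloud(f):
    v,u=np.mgrid[:400,:640]; r=ray(f,np.c_[u.ravel(),v.ravel()])
    P=(r*f['range_z'].reshape(-1,1))@f['Rc'].T+f['tc']
    P[f['range_z'].ravel()==0]=np.nan
    return P.reshape(400,640,3)
def save(f,n): cv2.imwrite('pics/'+n,f['image'][:,:,::-1])
E
python3 - <<'E'
from h import *
print(observe())
for n in('scene','side','wrist'):
    f=cam(n); save(f,n+'0.png'); print(n,f['tc'].round(3))
    P=cloud(f)
    for t in['tub_center','tall_jar_center','small_jar_center','brush_center','spatula_center','narrow_tray','broad_tray','cup','weight']:
        for o in outline_of(f,t)[:2]:
            if o['confidence']<.3: continue
            Q=P[o['region']]; Q=Q[~np.isnan(Q[:,0])]
            if len(Q)<5: continue
            print(t,round(o['confidence'],2),np.round(o['extent']),'min',np.percentile(Q,3,0).round(3),'max',np.percentile(Q,97,0).round(3))
E
```

```text
pics
{'clock': 0.0, 'qpos': array([-1.36116818,  0.52204169, -0.03632667,  1.59998566,  0.02120695,
        1.02107791, -0.11278762]), 'qd': array([ 0.00060964, -0.00222273,  0.00066932,  0.00081991, -0.00183771,
        0.001723  , -0.00067569]), 'joint_efforts': array([ 5.29099256e-03, -9.27113056e+01,  1.98316634e+00, -3.69914997e+01,
        1.82186515e-02,  8.58931598e-03, -1.03641203e-04]), 'position': array([0.17256618, 0.6003678 , 0.23071649]), 'tool_rot': array([-3.14046849e+00,  8.54281336e-05,  2.86176956e+00]), 'force': array([ 0.14113986, -0.23594897, -0.5887118 ]), 'moment': array([ 0.01280329, -0.00773481,  0.01718268]), 'finger_force': 0.0, 'grip_width': 0.08569487097447993}
scene [ 0.839 -0.558  0.948]
tub_center 0.92 [402. 221.  22.  31.] min [0.644 0.028 0.007] max [0.694 0.081 0.052]
tall_jar_center 0.71 [351. 297.  22.  31.] min [ 0.652 -0.21   0.002] max [ 0.692 -0.169  0.07 ]
tall_jar_center 0.42 [376. 252.  22.  32.] min [ 0.639 -0.084  0.002] max [ 0.685 -0.036  0.062]
small_jar_center 0.69 [421. 192.  12.  17.] min [0.662 0.157 0.002] max [0.693 0.185 0.047]
[... 1227 characters left out ...]
416. 159.  31.  27.] min [ 0.211 -0.327  0.001] max [ 0.262 -0.208  0.019]
narrow_tray 0.72 [310. 348. 162.  72.] min [0.345 0.245 0.003] max [0.582 0.367 0.019]
broad_tray 0.71 [336. 148.  64.  43.] min [ 0.373 -0.389  0.002] max [ 0.528 -0.223  0.019]
cup 0.87 [240. 190.  26.  33.] min [ 0.638 -0.083  0.005] max [ 0.684 -0.034  0.062]
cup 0.56 [249. 160.  19.  30.] min [ 0.647 -0.199  0.003] max [ 0.687 -0.163  0.069]
weight 0.83 [297. 254.  53.  18.] min [0.451 0.096 0.003] max [0.551 0.128 0.031]
weight 0.57 [202. 270.  23.  29.] min [0.659 0.167 0.005] max [0.69  0.195 0.048]
wrist [0.101 0.621 0.374]
narrow_tray 0.88 [157. 382.  41.  37.] min [0.402 0.244 0.004] max [0.471 0.266 0.019]
```

Run:
```python
from h import *
a=cv2.imread('pics/scene0.png')[80:380,130:500]; cv2.imwrite('pics/s1.png',cv2.resize(a,(740,600),interpolation=cv2.INTER_CUBIC))
# top-down colour ortho from both cameras, 2mm/px at real heights
for k,n in enumerate(('scene','side')):
    f=cam(n); P=cloud(f)
    for nm in('narrow_tray','broad_tray','brush_center','spatula_center','weight','tub_center','tall_jar_center','small_jar_center','cup'):
        for o in outline_of(f,nm)[:2]:
            if o['confidence']<.5: continue
            Q=P[o['region']]; Q=Q[~np.isnan(Q[:,0])]
            zt={'narrow_tray':.015,'broad_tray':.015,'brush_center':.012,'spatula_center':.012}.get(nm,.012)
            if 'jar' in nm or 'tub' in nm or nm=='cup': zt=np.percentile(Q[:,2],95)-.006
            T=Q[Q[:,2]>zt][:,:2].astype(np.float32)
            r=cv2.minAreaRect(T); print(n,nm,len(T),np.round(r[0],4),np.round(r[1],4),round(r[2],1),'med',np.median(T,0).round(4), end=' ')
            print('tip',[ (atz(f,[t['position']],.01).round(4),round(t['confidence'],2)) for t in tip_of(f,nm)[:1]])
```

```text
scene narrow_tray 389 [0.465  0.3022] [0.2529 0.0992] 13.1 med [0.4821 0.2975] tip [(array([[0.4619, 0.2948, 0.01  ]]), 0.72)]
scene broad_tray 786 [ 0.4487 -0.3083] [0.1662 0.1678] 89.3 med [ 0.4619 -0.308 ] tip [(array([[ 0.4576, -0.3069,  0.01  ]]), 0.71)]
scene brush_center 437 [ 0.5202 -0.1173] [0.1275 0.0424] 8.4 med [ 0.5329 -0.1147] tip [(array([[ 0.5159, -0.1182,  0.01  ]]), 0.79)]
scene spatula_center 229 [ 0.2298 -0.2516] [0.0223 0.0854] 16.2 med [ 0.2303 -0.2528] tip [(array([[ 0.2331, -0.2724,  0.01  ]]), 0.61)]
scene spatula_center 238 [ 0.4855 -0.0087] [0.0861 0.0233] 4.3 med [ 0.4846 -0.0097] tip [(array([[ 0.2331, -0.2724,  0.01  ]]), 0.61)]
scene weight 264 [0.5031 0.1079] [0.109  0.0242] 11.3 med [0.505 0.107] tip [(array([[0.6756, 0.1933, 0.01  ]]), 0.47)]
scene weight 514 [0.6688 0.0555] [0.0585 0.056 ] 81.3 med [0.6704 0.0475] tip [(array([[0.6756, 0.1933, 0.01  ]]), 0.47)]
scene tub_center 364 [0.6682 0.0564] [0.0543 0.0594] 26.0 med [0.6687 0.055 ] tip [(array([[0.6674, 0.0725, 0.01  ]]), 0.95)]
scene tall_jar_center 287 [ 0.67   -0.1873] [0.0409 0.0423] 31.2 
[... 794 characters left out ...]
.2266 -0.2421] tip [(array([[ 0.5083, -0.0069,  0.01  ]]), 0.8)]
side weight 473 [0.5013 0.1097] [0.1094 0.0224] 10.7 med [0.5012 0.1119] tip [(array([[0.5034, 0.1086, 0.01  ]]), 0.94)]
side tub_center 469 [0.6668 0.059 ] [0.0584 0.06  ] 33.1 med [0.6666 0.0612] tip [(array([[0.6756, 0.0484, 0.01  ]]), 0.87)]
side tall_jar_center 159 [ 0.6686 -0.1856] [0.0439 0.041 ] 80.0 med [ 0.6687 -0.1815] tip [(array([[ 0.6761, -0.2267,  0.01  ]]), 0.93)]
side small_jar_center 189 [0.6764 0.1786] [0.0305 0.0309] 47.9 med [0.6759 0.18  ] tip [(array([[0.682, 0.166, 0.01 ]]), 0.93)]
side cup 136 [ 0.6613 -0.0588] [0.0538 0.0517] 70.1 med [ 0.6625 -0.0588] tip [(array([[ 0.6608, -0.0524,  0.01  ]]), 0.86)]
```

View pics/s1.png

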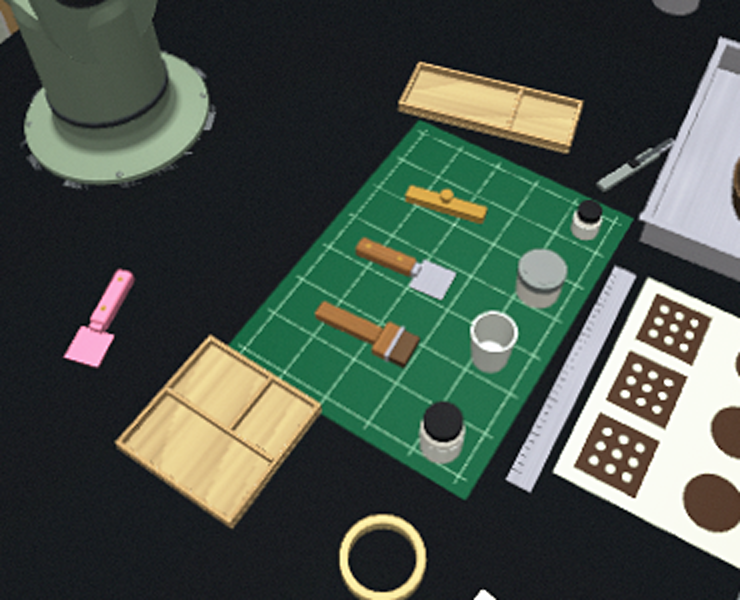

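```bash
cat >> h.py <<'E'
def plan(x,y,z,yaw):
    s=observe(); R=Ro.from_euler('xyz',s['tool_rot']); T=Ro.from_euler('xyz',[np.pi,0,np.radians(yaw)])
    d=np.array([x,y,z])-s['position']
    print('turn',(R.inv()*T).as_rotvec(degrees=True).round(2),'then shift mm',(T.inv().apply(d)*1e3).round(1),'rows',round(np.abs(d).max()/.05,1),'q',np.round(s['qpos'],2),'t',s['clock'])
def handle(f,nm,near,zlo):
    P=cloud(f)
    for o in outline_of(f,nm)[:3]:
        Q=P[o['region']]; Q=Q[~np.isnan(Q[:,0])]
        if len(Q)<20 or np.linalg.norm(np.median(Q,0)[:2]-near)>.06: continue
        T=Q[Q[:,2]>zlo]; c=T[:,:2].mean(0); _,_,V=np.linalg.svd(T[:,:2]-c); v=V[0]*np.sign(V[0][0])
        a=(T[:,:2]-c)@v; b=(T[:,:2]-c)@[-v[1],v[0]]; pa=np.percentile(a,[1,99]); pb=np.percentile(b,[2,98])
        m=c+v*pa.mean()+np.array([-v[1],v[0]])*pb.mean()
        print(nm,'conf',round(o['confidence'],2),'n',len(T),'yaw',np.degrees(np.arctan2(v[1],v[0])).round(1),'mid',m.round(4),'len',np.ptp(pa).round(4),np.ptp(pb).round(4),'ztop',np.percentile(T[:,2],95).round(4))
def circ(f,nm,top):
    P=cloud(f)
    for o in outline_of(f,nm)[:1]:
        Q=P[o['region']]; Q=Q[~np.isnan(Q[:,0])]; T=Q[abs(Q[:,2]-top)<.004][:,:2].astype(np.float32)
        if len(T)<10: continue
        c,r=cv2.minEnclosingCircle(T); print(nm,round(o['confidence'],2),len(T),np.round(c,4),'d',round(2*r,4),'mean',T.mean(0).round(4))
E
python3 - <<'E'
from h import *
for n in('scene','side'):
    f=cam(n); handle(f,'spatula_center',[.5,0],.013); handle(f,'brush_center',[.52,-.11],.011)
    circ(f,'tub_center',.05); circ(f,'tall_jar_center',.068); circ(f,'small_jar_center',.046)
plan(.50,-.0065,.2,185)
E
```

```text
spatula_center conf 0.61 n 222 yaw 5.8 mid [ 0.4848 -0.0084] len 0.0821 0.0209 ztop 0.0198
brush_center conf 0.76 n 524 yaw 5.7 mid [ 0.5198 -0.1145] len 0.1251 0.0396 ztop 0.0178
tub_center 0.66 366 [0.6686 0.0565] d 0.0624 mean [0.6682 0.0552]
tall_jar_center 0.6 275 [ 0.6707 -0.1881] d 0.0433 mean [ 0.6712 -0.189 ]
small_jar_center 0.48 97 [0.6766 0.1757] d 0.0329 mean [0.6769 0.1751]
spatula_center conf 0.89 n 266 yaw 5.9 mid [ 0.483 -0.006] len 0.0826 0.0216 ztop 0.0194
brush_center conf 0.65 n 419 yaw 4.3 mid [ 0.5193 -0.1102] len 0.1235 0.041 ztop 0.0176
tub_center 0.76 439 [0.6659 0.0591] d 0.0601 mean [0.6663 0.0613]
tall_jar_center 0.74 146 [ 0.6685 -0.184 ] d 0.0451 mean [ 0.6688 -0.1833]
small_jar_center 0.67 187 [0.6752 0.1783] d 0.0331 mean [0.6757 0.1792]
turn [ -0.     0.   -21.03] then shift mm [-273.2 -633.4   31.3] rows 12.1 q [-1.36  0.52 -0.04  1.6   0.02  1.02 -0.11] t 4.1
```

```bash
python3 -m creep '[[[-1,0,0,0,0,0,-7],[-1,0,0,0,0,0,-7],[-1,0,0,0,0,0,-7],[-1,-0.018,-0.042,0,0,0,0],[-1,-0.018,-0.042,0,0,0,0],[-1,-0.018,-0.042,0,0,0,0],[-1,-0.018,-0.042,0,0,0,0],[-1,-0.018,-0.042,0,0,0,0],[-1,-0.018,-0.042,0,0,0,0],[-1,-0.018,-0.042,0,0,0,0]]]' 40; python3 -m creep '[[[-1,-0.018,-0.042,0,0,0,0],[-1,-0.018,-0.042,0,0,0,0],[-1,-0.018,-0.042,0,0,0,0],[-1,-0.018,-0.042,0,0,0,0],[-1,-0.018,-0.042,0,0,0,0],[-1,-0.018,-0.042,0,0,0,0],[-1,-0.018,-0.042,0,0,0,0],[-1,-0.018,-0.042,0,0,0,0],[-1,0,0,0,0,0,0],[-1,0,0,0,0,0,0]]]'
python3 - <<'E'
from h import *
f=cam('wrist'); save(f,'w1.png'); handle(f,'spatula_center',[.5,0],.013); plan(.499,-.0055,.005,186)
E
```

```text
clock: 5.1
position: [0.3242, 0.317, 0.2315]
tool_rot: [3.141, 0.0, -3.055]
force: [0.3, 0.4, 1.5]
grip_width: 0.0855
finger_force: 0.0
clock: 6.1
position: [0.4962, -0.0043, 0.2312]
tool_rot: [-3.142, -0.0, -3.057]
force: [-1.2, 0.7, 0.3]
grip_width: 0.0856
finger_force: 0.0
spatula_center conf 0.69 n 1116 yaw 5.4 mid [ 0.4811 -0.008 ] len 0.0819 0.0209 ztop 0.0188
turn [ 0.02 -0.01 -0.98] then shift mm [ -2.8  -3.1 226.3] rows 4.5 q [-0.23  0.32  0.14  1.94 -0.06  0.89  1.6 ] t 6.2
```

View pics/w1.png

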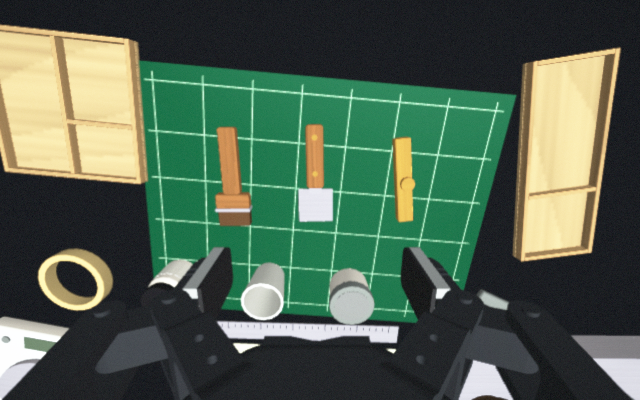

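```bash
python3 -m creep '[[[-1,0,-0.002,0.05,0,0,0],[-1,0,0,0.05,0,0,0],[-1,0,0,0.05,0,0,0],[-1,0,0,0.05,0,0,0],[-1,0,0,0.015,0,0,0],[-1,0,0,0.010,0,0,0],[1,0,0,0,0,0,0],[1,0,0,0,0,0,0],[1,0,0,0,0,0,0],[1,0,0,0,0,0,0]]]' 40; python3 -m creep '[[[1,0,0,0,0,0,0],[1,0,0,0,0,0,0],[1,0,0,0,0,0,0]]]'
python3 - <<'E'
from h import *
f=cam('wrist'); save(f,'w2.png')
E
```

```text
clock: 7.2
position: [0.4969, -0.0054, 0.0074]
tool_rot: [3.142, 0.002, -3.055]
force: [0.2, -0.7, 0.3]
grip_width: 0.0282
finger_force: 0.0
clock: 7.5
position: [0.4969, -0.0055, 0.0073]
tool_rot: [3.141, 0.001, -3.055]
force: [-2.3, 0.8, 14.8]
grip_width: 0.0207
finger_force: 38.8
```

View pics/w2.png

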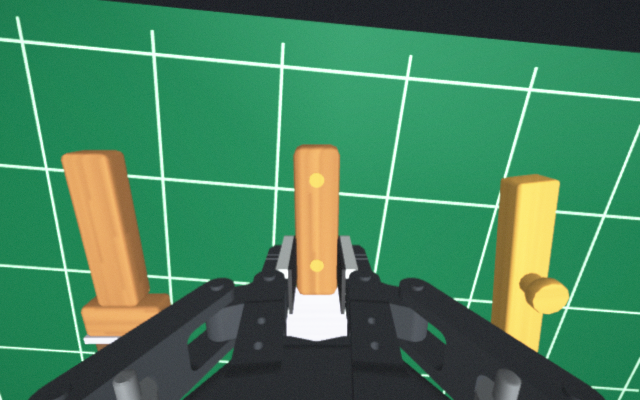

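```bash
python3 -m creep '[[[1,0,0,-0.03,0,0,0],[1,0,0,-0.04,0,0,0],[1,0,0,0,0,0,-8.3],[1,0,0,0,0,0,0]]]'
python3 - <<'E'
from h import *
plan(.410,.290,.085,193.3)
E
```

```text
clock: 7.95
position: [0.497, -0.0055, 0.0776]
tool_rot: [-3.141, 0.003, -2.907]
force: [0.0, 0.6, -2.2]
grip_width: 0.0207
finger_force: 40.7
turn [-0.01  0.14  0.14] then shift mm [ 16.6 307.6  -7.4] rows 5.9 q [-0.15  0.56  0.06  2.06 -0.07  0.52  1.76] t 7.95
```

```bash
python3 -m creep '[[[1,0.0025,0.044,-0.001,0,0,0],[1,0.0025,0.044,-0.001,0,0,0],[1,0.0025,0.044,-0.001,0,0,0],[1,0.0025,0.044,-0.001,0,0,0],[1,0.0025,0.044,-0.001,0,0,0],[1,0.0025,0.044,-0.001,0,0,0],[1,0.0015,0.0436,-0.001,0,0,0],[1,0,0,0,0,0,0]]]'
python3 - <<'E'
from h import *
plan(.410,.290,.0135,193.3)
f=cam('wrist'); save(f,'w3.png')
E
```

```text
clock: 8.75
position: [0.4072, 0.2958, 0.0827]
tool_rot: [3.139, -0.001, -2.907]
force: [0.8, -1.7, -0.4]
grip_width: 0.0208
finger_force: 40.7
turn [ 0.13 -0.03  0.16] then shift mm [-1.4 -6.3 69.2] rows 1.4 q [-0.83  0.56  0.11  2.04 -0.12  0.54  1.17] t 8.75
```

View pics/w3.png

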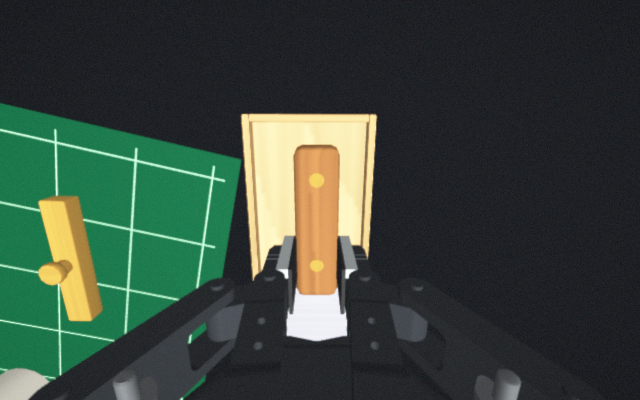

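```bash
python3 -m creep '[[[1,0,0,0,0,0,0],[1,0,0,0.02,0,0,0]]]'
python3 - <<'E'
from h import *
plan(.410,.290,.0135,193.3)
E
```

```text
clock: 9.0
position: [0.411, 0.2894, 0.0644]
tool_rot: [3.141, 0.002, -2.914]
force: [0.1, -0.3, -1.7]
grip_width: 0.0205
finger_force: 40.7
turn [ 0.05  0.14 -0.25] then shift mm [ 0.8  0.8 50.9] rows 1.0 q [-0.81  0.6   0.1   2.05 -0.12  0.5   1.18] t 9.0
```

```bash
python3 -m creep '[[[1,0,0,0.04,0,0,0],[1,0,0,0.008,0,0,0],[1,0,0,0.002,0,0,0],[1,0,0,0,0,0,0],[1,0,0,0,0,0,0]]]'; python3 -m creep '[[[0.1,0,0,0,0,0,0],[0.1,0,0,0,0,0,0],[0.1,0,0,0,0,0,0],[0.1,0,0,-0.03,0,0,0],[0.1,0,0,-0.05,0,0,0],[-1,0,0,-0.05,0,0,0],[-1,0,0,0,0,0,0]]]'
python3 - <<'E'
from h import *
plan(.667,.058,.15,185)
f=cam('wrist'); save(f,'w4.png')
circ(f,'tub_center',.05)
E
```

```text
clock: 9.5
position: [0.4103, 0.29, 0.0144]
tool_rot: [3.141, 0.001, -2.911]
force: [0.4, -0.0, -1.0]
grip_width: 0.0209
finger_force: 41.2
clock: 10.2
position: [0.4118, 0.2916, 0.1489]
tool_rot: [3.137, 0.007, -2.911]
force: [0.5, 0.8, -1.2]
grip_width: 0.0661
finger_force: 0.0
turn [0.27 0.4  8.24] then shift mm [-233.9 -254.9   -1.1] rows 5.1 q [-0.84  0.45  0.14  2.   -0.1   0.69  1.16] t 10.2
tub_center 0.96 1045 [0.6625 0.0542] d 0.0611 mean [0.6547 0.0486]
```

View pics/w4.png

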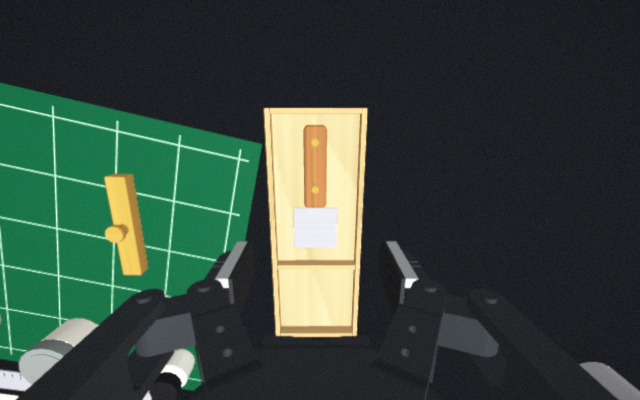

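```bash
python3 -m creep '[[[-1,-0.0244,-0.0357,0,0,0,0],[-1,-0.0244,-0.0357,0,0,0,0],[-1,-0.0244,-0.0357,0,0,0,0],[-1,-0.0244,-0.0357,0,0,0,0],[-1,-0.0244,-0.0357,0,0,0,0],[-1,-0.0244,-0.0357,0,0,0,0],[-1,-0.0244,-0.0357,0,0,0,0],[-1,-0.0244,-0.0357,0,0,0,0],[-1,0,0,0,0,0,0],[-1,0,0,0,0,0,0]]]'
python3 - <<'E'
from h import *
plan(.667,.058,.017,193.3)
f=cam('wrist'); circ(f,'tub_center',.05)
E
```

```text
clock: 11.3
position: [0.6646, 0.0559, 0.1412]
tool_rot: [3.141, -0.003, -2.912]
force: [0.1, 0.9, -0.3]
grip_width: 0.0852
finger_force: 0.0
turn [ 0.01 -0.16 -0.12] then shift mm [ -2.8   1.5 124.2] rows 2.5 q [-0.27  0.69  0.15  1.56 -0.12  0.9   1.73] t 11.3
tub_center 0.55 3610 [0.6655 0.0568] d 0.0599 mean [0.6643 0.0562]
```

```bash
python3 -m creep '[[[-1,-0.0015,0.001,0,0,0,0],[-1,0,0,0.05,0,0,0],[-1,0,0,0.05,0,0,0],[-1,0,0,0.024,0,0,0],[-1,0,0,0,0,0,0],[1,0,0,0,0,0,0],[1,0,0,0,0,0,0],[1,0,0,0,0,0,0],[1,0,0,0,0,0,0],[1,0,0,0,0,0,0]]]' 40
python3 - <<'E'
from h import *
f=cam('side'); a=f['image'][150:300,130:330,::-1]; cv2.imwrite('pics/d1.png',cv2.resize(a,(800,600)))
E
```

```text
clock: 12.4
position: [0.6676, 0.0586, 0.0219]
tool_rot: [-3.142, 0.003, -2.91]
force: [-2.7, 0.5, 6.5]
grip_width: 0.0584
finger_force: 41.8
```

View pics/d1.png

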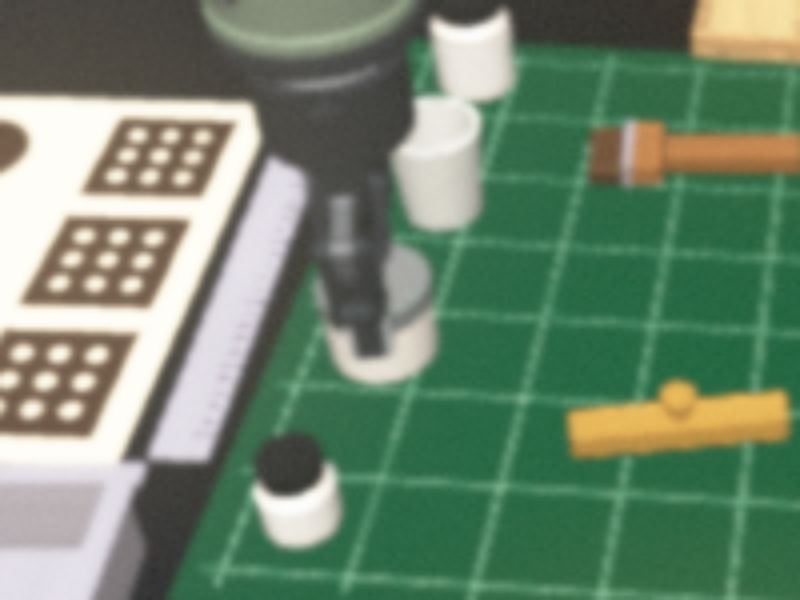

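```bash
python3 -m creep '[[[1,0,0,-0.03,0,0,0],[1,0,0,-0.04,0,0,0],[1,0.0088,0.0407,0,0,0,0],[1,0.0088,0.0407,0,0,0,0],[1,0.0088,0.0407,0,0,0,0],[1,0.0088,0.0407,0,0,0,0],[1,0.0088,0.0407,0,0,0,0],[1,0.0088,0.0407,0,0,0,0],[1,0.0088,0.0407,0,0,0,0],[1,0,0,0,0,0,0]]]'; python3 -m creep '[[[1,0,0,0,0,0,0]]]'
python3 - <<'E'
from h import *
plan(.5423,.3215,.0275,193.3)
E
```

```text
clock: 13.45
position: [0.5381, 0.3285, 0.091]
tool_rot: [3.137, 0.001, -2.902]
force: [0.0, -0.3, -1.1]
grip_width: 0.0587
finger_force: 43.7
clock: 13.55
position: [0.541, 0.3227, 0.0909]
tool_rot: [3.141, 0.002, -2.908]
force: [-0.7, -1.0, -1.5]
grip_width: 0.0586
finger_force: 43.7
turn [0.06 0.11 0.09] then shift mm [-1.  -1.5 63.4] rows 1.3 q [-0.74  0.71  0.16  1.7  -0.15  0.74  1.3 ] t 13.55
```

```bash
python3 -m creep '[[[1,-0.001,-0.001,0.04,0,0,0],[1,0,0,0.015,0,0,0],[1,0,0,0.006,0,0,0],[1,0,0,0.002,0,0,0],[1,0,0,0,0,0,0],[1,0,0,0,0,0,0]]]'
```

```text
clock: 14.15
position: [0.543, 0.3205, 0.0274]
tool_rot: [3.141, 0.001, -2.911]
force: [0.5, 0.7, -1.3]
grip_width: 0.0583
finger_force: 43.8
```

```bash
python3 -m creep '[[[1,0,0,0.001,0,0,0],[1,0,0,0.001,0,0,0],[1,0,0,0,0,0,0]]]'; python3 -m creep '[[[-0.7,0,0,0,0,0,0],[-0.7,0,0,0,0,0,0],[-0.7,0,0,0,0,0,0],[-0.7,0,0,-0.03,0,0,0],[-0.7,0,0,-0.05,0,0,0],[-1,0,0,-0.05,0,0,0],[-1,0,0,0,0,0,0]]]'
python3 - <<'E'
from h import *
f=cam('side'); a=f['image'][270:400,210:410,::-1]; cv2.imwrite('pics/d2.png',cv2.resize(a,(800,520)))
plan(.52,-.112,.15,5)
E
```

```text
clock: 14.45
position: [0.543, 0.3207, 0.0267]
tool_rot: [3.141, 0.002, -2.91]
force: [-8.5, -5.8, 31.1]
grip_width: 0.0586
finger_force: 46.2
clock: 15.15
position: [0.545, 0.3219, 0.1608]
tool_rot: [3.138, 0.008, -2.911]
force: [1.0, 0.1, -0.0]
grip_width: 0.0849
finger_force: 0.0
turn [  -0.42    0.21 -171.74] then shift mm [-61.4 429.7   7.7] rows 8.7 q [-0.75  0.62  0.18  1.66 -0.14  0.87  1.29] t 15.2
```

View pics/d2.png

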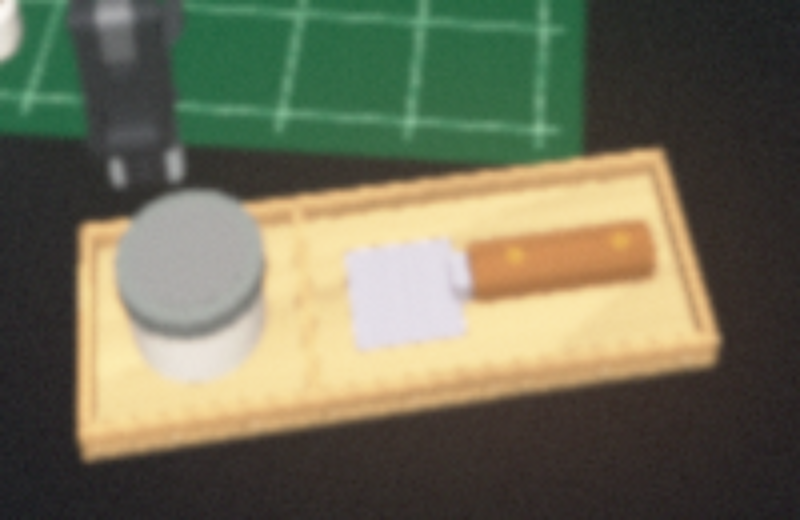

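```bash
python3 -m creep '[[[-1,0,0,0,0,0,8.2],[-1,0.0079,-0.0478,0.001,0,0,0],[-1,0.0079,-0.0478,0.001,0,0,0],[-1,0.0079,-0.0478,0.001,0,0,0],[-1,0.0079,-0.0478,0.001,0,0,0],[-1,0.0079,-0.0478,0.001,0,0,0],[-1,0.0079,-0.0478,0.001,0,0,0],[-1,0.0079,-0.0478,0.001,0,0,0],[-1,0.0079,-0.0478,0.001,0,0,0],[-1,0.0079,-0.0478,0.001,0,0,0]]]'; python3 -m creep '[[[-1,0,0,0,0,0,0],[-1,0,0,0,0,0,0]]]'
python3 - <<'E'
from h import *
f=cam('wrist'); save(f,'w5.png'); handle(f,'brush_center',[.52,-.11],.011)
plan(.512,-.113,.007,185)
E
```

```text
clock: 16.2
position: [0.5086, -0.116, 0.1446]
tool_rot: [3.141, -0.001, -3.053]
force: [1.4, 0.3, 0.3]
grip_width: 0.0852
finger_force: 0.0
clock: 16.4
position: [0.5089, -0.1152, 0.1446]
tool_rot: [3.141, -0.001, -3.056]
force: [1.5, 0.3, -0.0]
grip_width: 0.0857
finger_force: 0.0
brush_center conf 0.87 n 3532 yaw 5.2 mid [ 0.5157 -0.1139] len 0.1263 0.0388 ztop 0.0167
turn [ 0.03 -0.05  0.13] then shift mm [-2.600e+00 -1.000e-01  1.378e+02] rows 2.8 q [-0.06  0.49  0.22  1.96 -0.16  0.71  1.92] t 16.5
```

View pics/w5.png

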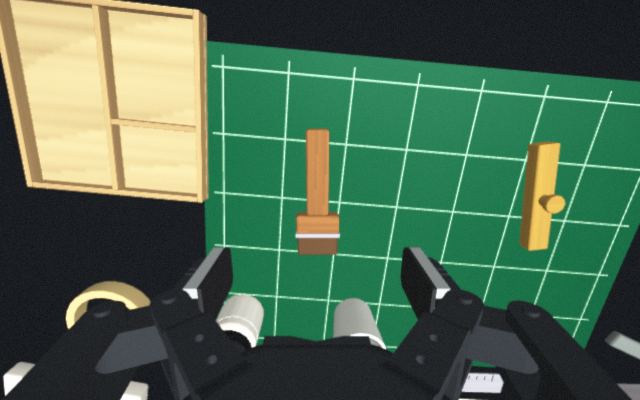

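```bash
python3 -m creep '[[[-1,0,0.001,0.05,0,0,0],[-1,0,0,0.05,0,0,0],[-1,0,0,0.026,0,0,0],[-1,0,0,0.01,0,0,0],[1,0,0,0,0,0,0],[1,0,0,0,0,0,0],[1,0,0,0,0,0,0],[1,0,0,0,0,0,0],[1,0,0,0,0,0,0],[1,0,0,0,0,0,0]]]' 40;python3 -m creep '[[[1,0,0,0,0,0,0],[1,0,0,-0.03,0,0,0],[1,0,0,-0.05,0,0,0],[1,0,0,0,0,0,5],[1,0,0,0,0,0,0]]]'
python3 - <<'E'
from h import *
f=cam('scene'); P=cloud(f)
for o in outline_of(f,'broad_tray')[:1]:
    Q=P[o['region']]; T=Q[(Q[:,2]>.013)&(Q[:,2]<.022)][:,:2].astype(np.float32)
    print(o['confidence'],cv2.minAreaRect(T),T.min(0),T.max(0))
plan(.441,-.3495,.09,179.7)
E
```

```text
clock: 17.5
position: [0.51, -0.1132, 0.0105]
tool_rot: [-3.141, 0.002, -3.053]
force: [-2.3, 1.1, 14.6]
grip_width: 0.0205
finger_force: 38.7
clock: 18.0
position: [0.5101, -0.1131, 0.0908]
tool_rot: [-3.141, 0.003, 3.141]
force: [-0.5, 0.6, -0.5]
grip_width: 0.0204
finger_force: 40.3
0.96 ((0.44869253039360046, -0.3079434037208557), (0.1669788807630539, 0.16849851608276367), 89.36814880371094) [ 0.3638229  -0.39207953] [ 0.5333615  -0.22383137]
turn [-0.   -0.02  0.51] then shift mm [  66.9 -236.9   -0.9] rows 4.7 q [-0.06  0.58  0.22  1.99 -0.22  0.59  1.89] t 18.1
```

```bash
python3 -m creep '[[[1,0.0114,-0.0391,0,0,0,0],[1,0.0114,-0.0391,0,0,0,0],[1,0.0114,-0.0391,0,0,0,0],[1,0.0114,-0.0391,0,0,0,0],[1,0.0114,-0.0391,0,0,0,0],[1,0.0114,-0.0391,0,0,0,0],[1,0,0,0,0,0,0.5],[1,0,0,0,0,0,0]]]'
python3 - <<'E'
from h import *
plan(.4415,-.3475,.018,179.4)
f=cam('wrist'); save(f,'w6.png')
E
```

```text
clock: 18.9
position: [0.4402, -0.3483, 0.0883]
tool_rot: [3.141, -0.002, 3.133]
force: [0.4, 0.7, 0.1]
grip_width: 0.0205
finger_force: 40.2
turn [ 0.05 -0.09  0.13] then shift mm [-1.3  0.8 70.3] rows 1.4 q [ 0.42  0.63  0.2   1.89 -0.19  0.64  2.3 ] t 18.9
```

View pics/w6.png

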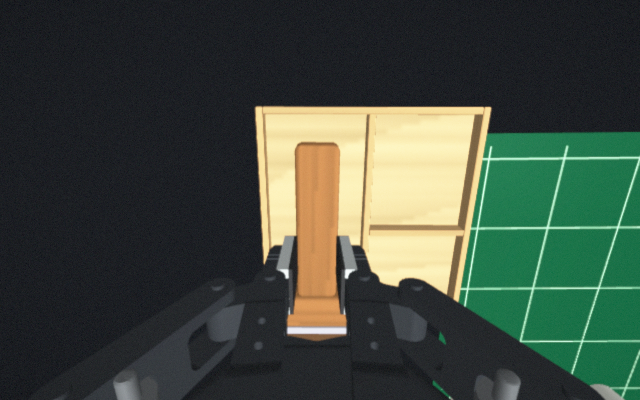

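```bash
python3 -m creep '[[[1,-0.001,0.001,0.04,0,0,0],[1,0,0,0.025,0,0,0],[1,0,0,0.006,0,0,0],[1,0,0,0.001,0,0,0],[1,0,0,0,0,0,0],[1,0,0,0,0,0,0]]]'; python3 -m creep '[[[0.1,0,0,0,0,0,0],[0.1,0,0,0,0,0,0],[0.1,0,0,0,0,0,0],[0.1,0,0,-0.03,0,0,0],[0.1,0,0,-0.05,0,0,0],[-1,0,0,-0.05,0,0,0],[-1,0,0,0,0,0,0]]]'
python3 - <<'E'
from h import *
f=cam('wrist'); save(f,'w7.png'); plan(.669,-.1865,.15,180)
E
```

```text
clock: 19.55
position: [0.4429, -0.3471, 0.0185]
tool_rot: [-3.141, 0.001, 3.134]
force: [0.7, 0.1, -0.8]
grip_width: 0.0206
finger_force: 40.2
clock: 20.25
position: [0.4443, -0.3487, 0.1533]
tool_rot: [-3.137, 0.007, 3.134]
force: [0.5, -0.9, -1.0]
grip_width: 0.0664
finger_force: 0.0
turn [-0.16  0.27 -0.44] then shift mm [-225.4  161.3    0.5] rows 4.5 q [ 0.39  0.54  0.23  1.85 -0.17  0.77  2.28] t 20.3
```

View pics/w7.png

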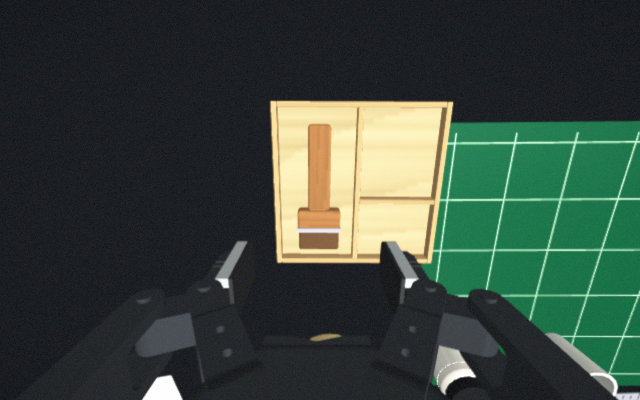

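```bash
python3 -m creep '[[[-1,-0.0322,0.023,0,0,0,0],[-1,-0.0322,0.023,0,0,0,0],[-1,-0.0322,0.023,0,0,0,0],[-1,-0.0322,0.023,0,0,0,0],[-1,-0.0322,0.023,0,0,0,0],[-1,-0.0322,0.023,0,0,0,0],[-1,-0.0322,0.023,0,0,0,0],[-1,0,0,0,0,0,0],[-1,0,0,0,0,0,0]]]'
python3 - <<'E'
from h import *
f=cam('wrist'); circ(f,'tall_jar_center',.068); plan(.669,-.1865,.02,180)
E
```

```text
clock: 21.2
position: [0.6687, -0.1868, 0.1459]
tool_rot: [3.141, -0.002, 3.135]
force: [-0.6, -1.4, 0.5]
grip_width: 0.0855
finger_force: 0.0
tall_jar_center 0.71 2142 [ 0.6679 -0.1883] d 0.0438 mean [ 0.6669 -0.1882]
turn [-0.02 -0.08 -0.49] then shift mm [ -1.1   2.  126.7] rows 2.5 q [ 0.05  0.73  0.23  1.48 -0.19  0.95  1.9 ] t 21.3
```

```bash
python3 -m creep '[[[-1,0,0,0.05,0,0,0],[-1,0,0,0.05,0,0,0],[-1,0,0,0.026,0,0,0],[-1,0,0,0,0,0,0],[1,0,0,0,0,0,0],[1,0,0,0,0,0,0],[1,0,0,0,0,0,0],[1,0,0,0,0,0,0],[1,0,0,0,0,0,0],[1,0,0,0,0,0,0]]]' 40; python3 -m creep '[[[1,0,0,0,0,0,0],[1,0,0,-0.03,0,0,0],[1,0,0,-0.04,0,0,0],[1,0,0,0,0,0,0],[1,0,0,0,0,0,0]]]'
python3 - <<'E'
from h import *
plan(.416,-.2665,.09,179.4)
E
```

```text
clock: 22.3
position: [0.6699, -0.1881, 0.0238]
tool_rot: [-3.141, 0.003, 3.134]
force: [-3.4, 1.1, 12.2]
grip_width: 0.0465
finger_force: 39.7
clock: 22.8
position: [0.6696, -0.1877, 0.0932]
tool_rot: [-3.141, 0.003, 3.134]
force: [0.1, -0.5, -2.2]
grip_width: 0.0468
finger_force: 42.3
turn [-0.02  0.16  0.17] then shift mm [252.8 -81.4   3.2] rows 5.1 q [ 0.06  0.8   0.22  1.51 -0.21  0.86  1.91] t 22.8
```

```bash
python3 -m creep '[[[1,0.0421,-0.0135,0,0,0,0],[1,0.0421,-0.0135,0,0,0,0],[1,0.0421,-0.0135,0,0,0,0],[1,0.0421,-0.0135,0,0,0,0],[1,0.0421,-0.0135,0,0,0,0],[1,0.0421,-0.0135,0,0,0,0],[1,0,0,0,0,0,0],[1,0,0,0,0,0,0]]]'
python3 - <<'E'
from h import *
plan(.416,-.266,.029,179.4)
f=cam('wrist'); save(f,'w8.png')
E
```

```text
clock: 23.6
position: [0.4149, -0.267, 0.0912]
tool_rot: [3.141, -0.0, 3.133]
force: [0.6, -0.1, -1.4]
grip_width: 0.0465
finger_force: 42.3
turn [ 0.02 -0.02  0.08] then shift mm [-1.1  1.  62.2] rows 1.2 q [ 0.31  0.54  0.19  2.06 -0.19  0.55  2.19] t 23.6
```

View pics/w8.png

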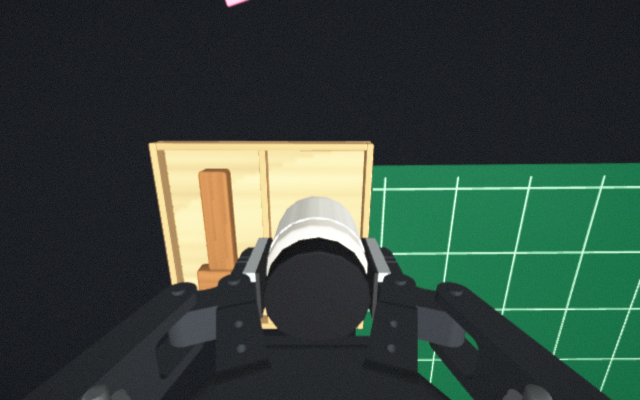

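```bash
python3 -m creep '[[[1,-0.001,0.001,0.04,0,0,0],[1,0,0,0.014,0,0,0],[1,0,0,0.006,0,0,0],[1,0,0,0.001,0,0,0],[1,0,0,0.001,0,0,0],[1,0,0,0,0,0,0]]]'; python3 -m creep '[[[1,0,0,0.001,0,0,0],[1,0,0,0,0,0,0]]]'
```

```text
clock: 24.25
position: [0.4172, -0.2659, 0.03]
tool_rot: [-3.141, 0.001, 3.134]
force: [-0.7, -0.5, -1.2]
grip_width: 0.0464
finger_force: 42.3
clock: 24.45
position: [0.4171, -0.2659, 0.0288]
tool_rot: [-3.141, 0.001, 3.134]
force: [0.3, 0.2, 2.4]
grip_width: 0.0469
finger_force: 42.8
```

```bash
python3 -m creep '[[[-0.5,0,0,0,0,0,0],[-0.5,0,0,0,0,0,0],[-0.5,0,0,0,0,0,0],[-0.5,0,0,-0.03,0,0,0],[-0.5,0,0,-0.05,0,0,0],[-0.5,0,0,-0.05,0,0,0],[-1,0,0,0,0,0,0]]]'; python3 -m creep '[[[-1,-0.0216,0.0369,0,0,0,0],[-1,-0.0216,0.0369,0,0,0,0],[-1,-0.0216,0.0369,0,0,0,0],[-1,-0.0216,0.0369,0,0,0,0],[-1,-0.0216,0.0369,0,0,0,0],[-1,-0.0216,0.0369,0,0,0,0],[-1,-0.0216,0.0369,0,0,0,0],[-1,-0.0216,0.0369,0,0,0,0],[-1,-0.0216,0.0369,0,0,0,0],[-1,-0.0216,0.0369,0,0,0,0]]]';  python3 -m creep '[[[-1,-0.0216,0.0369,0,0,0,0],[-1,-0.0216,0.0369,0,0,0,0],[-1,0,0,0,0,0,0],[-1,0,0,0,0,0,0]]]'
python3 - <<'E'
from h import *
f=cam('wrist'); circ(f,'small_jar_center',.046); plan(.676,.177,.013,179.4)
f=cam('scene'); save(f,'s2.png'); circ(f,'tall_jar_center',.073)
cv2.imwrite('pics/s2c.png',cv2.resize(f['image'][210:360,160:360,::-1],(800,600)))
E
```

```text
clock: 25.15
position: [0.4188, -0.2671, 0.1637]
tool_rot: [-3.138, 0.007, 3.133]
force: [0.5, -0.5, -1.7]
grip_width: 0.0767
finger_force: 0.0
clock: 26.15
position: [0.636, 0.1033, 0.158]
tool_rot: [-3.141, -0.0, 3.134]
force: [0.8, -0.1, -0.1]
grip_width: 0.0853
finger_force: 0.0
clock: 26.55
position: [0.6789, 0.1757, 0.1573]
tool_rot: [-3.141, -0.001, 3.135]
force: [-0.2, -1.4, 0.2]
grip_width: 0.0852
finger_force: 0.0
small_jar_center 0.92 898 [0.6749 0.1767] d 0.0319 mean [0.6746 0.1766]
turn [-0.05 -0.03  0.1 ] then shift mm [  2.9   3.1 145.1] rows 2.9 q [-0.46  0.73  0.21  1.45 -0.17  0.98  1.36] t 26.65
tall_jar_center 0.97 253 [ 0.4179 -0.2655] d 0.0443 mean [ 0.4177 -0.2662]
```

View pics/s2c.png

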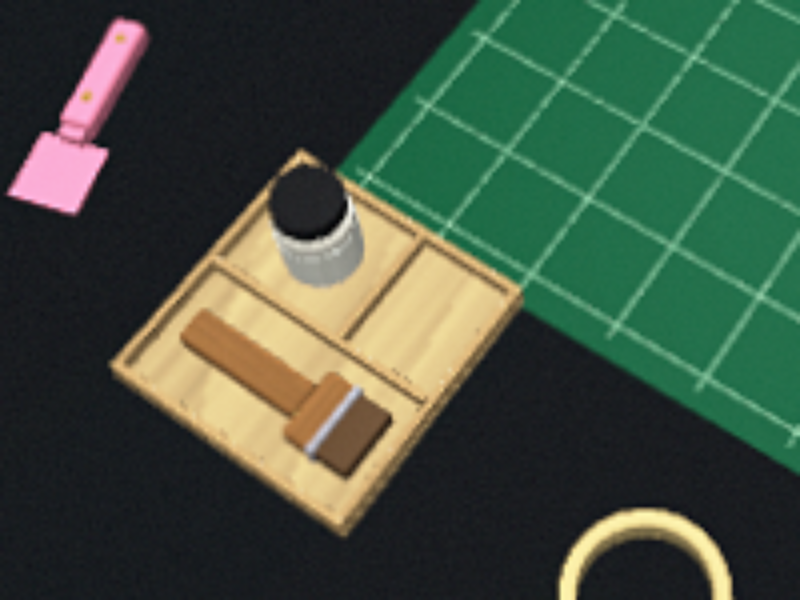

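Run:
```python
from h import *
for n in ('scene','side','wrist'):
    f=cam(n); Q=cloud(f).reshape(-1,3)
    for a,b in((.02,.05),(.05,.09)):
        M=Q[(abs(Q[:,0]-.73)<.10)&(abs(Q[:,1]-.177)<.1)&(Q[:,2]>a)&(Q[:,2]<b)]
        M=M[np.hypot(M[:,0]-.6755,M[:,1]-.177)>.03]
        print(n,a,len(M),M.min(0).round(3) if len(M) else '',M.max(0).round(3) if len(M) else '')
```

```text
scene 0.02 218 [0.735 0.192 0.02 ] [0.83  0.274 0.05 ]
scene 0.05 219 [0.733 0.191 0.05 ] [0.83  0.277 0.089]
side 0.02 549 [0.733 0.194 0.02 ] [0.83  0.277 0.05 ]
side 0.05 538 [0.731 0.192 0.05 ] [0.83  0.277 0.09 ]
wrist 0.02 492 [0.731 0.192 0.02 ] [0.772 0.277 0.05 ]
wrist 0.05 1658 [0.73  0.191 0.05 ] [0.83  0.277 0.054]
```

```bash
python3 -m creep '[[[-1,0.004,0.0015,0.04,0,0,0],[-1,0,0,0.05,0,0,0],[-1,0,0,0.038,0,0,0],[-1,0,0,0.016,0,0,0],[-1,0,0,0,0,0,0],[1,0,0,0,0,0,0],[1,0,0,0,0,0,0],[1,0,0,0,0,0,0],[1,0,0,0,0,0,0],[1,0,0,0,0,0,0]]]' 40; python3 -m creep '[[[1,0,0,0,0,0,0],[1,0,0,0,0,0,0]]]'; python3 -m creep '[[[1,0,0,-0.03,0,0,0],[1,0,0,-0.05,0,0,0],[1,0,0,0,0,0,0],[1,0,0,0,0,0,0]]]'
python3 - <<'E'
from h import *
plan(.4964,-.267,.1,179.4)
f=cam('side'); print([(o['confidence'],o['extent']) for o in find_in(f,'small_jar_center')[:1]])
save(f,'d3.png'); cv2.imwrite('pics/d3c.png',cv2.resize(f['image'][180:330,110:310,::-1],(800,600)))
E
```

```text
clock: 27.9
position: [0.676, 0.1769, 0.0161]
tool_rot: [3.141, 0.002, 3.134]
force: [-3.8, -0.9, 13.7]
grip_width: 0.0336
finger_force: 38.6
clock: 28.1
position: [0.676, 0.1768, 0.0162]
tool_rot: [3.141, 0.002, 3.134]
force: [-4.1, -0.7, 14.1]
grip_width: 0.0337
finger_force: 38.6
clock: 28.5
position: [0.676, 0.177, 0.0962]
tool_rot: [3.14, 0.003, 3.134]
force: [-0.7, -0.1, -2.3]
grip_width: 0.0336
finger_force: 40.4
turn [0.06 0.16 0.17] then shift mm [ 174.9 -445.8   -3.8] rows 8.9 q [-0.46  0.8   0.2   1.5  -0.18  0.86  1.36] t 28.5
[(0.65, [196.9, 243.1, 15.3, 27.9])]
```

View pics/d3c.png

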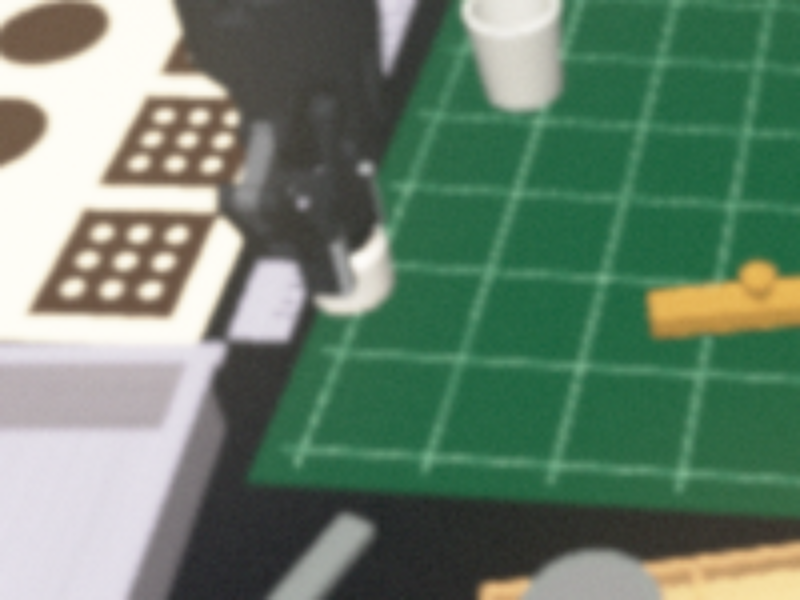

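```bash
python3 -m creep '[[[1,0.0175,-0.0446,0,0,0,0],[1,0.0175,-0.0446,0,0,0,0],[1,0.0175,-0.0446,0,0,0,0],[1,0.0175,-0.0446,0,0,0,0],[1,0.0175,-0.0446,0,0,0,0],[1,0.0175,-0.0446,0,0,0,0],[1,0.0175,-0.0446,0,0,0,0],[1,0.0175,-0.0446,0,0,0,0],[1,0.0175,-0.0446,0,0,0,0],[1,0.0175,-0.0446,0,0,0,0]]]'; python3 -m creep '[[[1,0,0,0,0,0,0],[1,0,0,0,0,0,0]]]'
python3 - <<'E'
from h import *
plan(.4964,-.267,.0215,179.4)
E
```

```text
clock: 29.6
position: [0.4954, -0.2694, 0.0935]
tool_rot: [3.141, -0.001, 3.134]
force: [1.6, -0.4, -0.9]
grip_width: 0.0335
finger_force: 40.4
clock: 29.8
position: [0.4959, -0.2688, 0.0935]
tool_rot: [3.141, -0.001, 3.132]
force: [0.7, 0.9, -1.0]
grip_width: 0.0335
finger_force: 40.5
turn [ 0.03 -0.08  0.02] then shift mm [-0.5  1.8 72. ] rows 1.4 q [ 0.29  0.62  0.15  1.88 -0.14  0.66  2.08] t 29.8
```

```bash
python3 -m creep '[[[1,0,0.0015,0.04,0,0,0],[1,0,0,0.022,0,0,0],[1,0,0,0.007,0,0,0],[1,0,0,0.001,0,0,0],[1,0,0,0.001,0,0,0],[1,0,0,0,0,0,0]]]'; python3 -m creep '[[[1,0,0,0.001,0,0,0],[1,0,0,0,0,0,0]]]'
```

```text
clock: 30.4
position: [0.4975, -0.2665, 0.0243]
tool_rot: [-3.141, 0.001, 3.134]
force: [-0.2, 0.2, -0.3]
grip_width: 0.0337
finger_force: 40.5
clock: 30.6
position: [0.4971, -0.2666, 0.0228]
tool_rot: [-3.141, 0.001, 3.134]
force: [0.2, -0.0, -0.3]
grip_width: 0.0337
finger_force: 40.5
```

```bash
python3 -m creep '[[[1,0,0,0.001,0,0,0],[1,0,0,0.001,0,0,0],[1,0,0,0,0,0,0]]]'; python3 -m creep '[[[-0.05,0,0,0,0,0,0],[-0.05,0,0,0,0,0,0],[-0.05,0,0,0,0,0,0],[-0.05,0,0,-0.03,0,0,0],[-0.05,0,0,-0.05,0,0,0],[-0.05,0,0,-0.05,0,0,0],[-0.05,0.03,0.03,-0.03,0,0,0],[-1,0,0.05,0,0,0,0],[-1,0,0.05,0,0,0,0],[-1,0,0.05,0,0,0,0]]]'; python3 -m creep '[[[-1,0,0.05,0,0,0,0],[-1,0,0,0,0,0,0],[-1,0,0,0,0,0,0]]]'
python3 - <<'E'
from h import *
f=cam('scene'); save(f,'s3.png'); circ(f,'tall_jar_center',.073); circ(f,'small_jar_center',.051); circ(f,'tub_center',.055); handle(f,'brush_center',[.449,-.347],.014); handle(f,'spatula_center',[.42,.29],.016)
circ(f,'cup',.062); handle(f,'weight',[.5,.11],.012)
cv2.imwrite('pics/s3c.png',cv2.resize(f['image'][80:380,130:500,::-1],(740,600)))
E
```

```text
clock: 30.9
position: [0.497, -0.2666, 0.0211]
tool_rot: [-3.142, 0.001, 3.134]
force: [-3.4, 3.1, 15.7]
grip_width: 0.034
finger_force: 42.0
clock: 31.9
position: [0.469, -0.0858, 0.1796]
tool_rot: [3.142, 0.001, 3.133]
force: [1.2, 1.0, -0.4]
grip_width: 0.0846
finger_force: 0.0
clock: 32.2
position: [0.4698, -0.0363, 0.1793]
tool_rot: [3.142, 0.0, 3.137]
force: [-0.3, -1.0, 0.4]
grip_width: 0.0853
finger_force: 0.0
tall_jar_center 0.87 243 [ 0.4183 -0.2661] d 0.0437 mean [ 0.4186 -0.2669]
small_jar_center 0.65 138 [0.5444 0.3199] d 0.0649 mean [0.5448 0.3147]
tub_center 0.73 253 [0.5435 0.3197] d 0.0656 mean [0.5425 0.3182]
brush_center conf 0.92 n 731 yaw -0.9 mid [ 0.4526 -0.3473] len 0.1252 0.0399 ztop 0.0225
spatula_center conf 0.62 n 178 yaw 13.0 mid [0.3995 0.286 ] len 0.085 0.0229 ztop 0.0249
cup 0.94 95 [ 0.6632 -0.0596] d 0.0554 mean [ 0.6621 -0.0588]
weight conf 0.67 n 258 yaw 11.2 mid [0.5034 0.108 ] len 0.1056 0.02 ztop 0.0308
```

View pics/s3c.png

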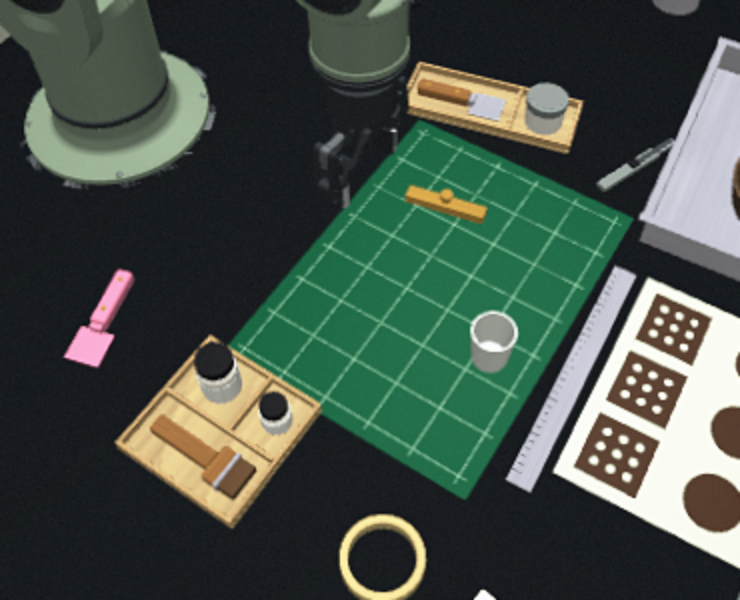

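The picture shows both kits complete: spatula (450,92) and tub (547,108) in the narrow tray; brush (205,455), tall jar (217,370) and small jar (275,412) in the broad one. The cup and weight have not moved, and the gripper is clear.

```bash
python3 -c "
from workcell import *
print(job_done())"
```

```text
the job is handed in; nothing more can be done
None
```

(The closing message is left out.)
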